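# Tuck a joint strip under a lapped roof sheet and hold it down for riveting

### The job

Pick up the long flanged joint strip (the upstand is its grip) and slide its thin front edge under the lap of the trailer-roof panel, without lifting the lap, until the edge is fully home against the stop underneath and square to the panel. Finish while still gripping the strip and pressing it firmly flat on the panel's board (about 10 N), ready for riveting: do not let go. Leave everything else on the bench alone.

Things in the scene. Friction and masses are not known exactly. Their poses are not given: they have to be found in the camera images.
- strip: the long L-section strip, aluminium, about 0.22 kg: a flat leg 4 mm thick, 120 mm long (along y), reaching 90 mm ahead (+x) of the origin, and along its rear an upstand 10 mm thick (x -5 to +5), 120 mm long, 46 mm tall over the underside. Starts leg down on the bench, left or right of the panel. Origin on the underside, under the upstand's middle; x points to the thin front edge, z up
- strip_front (a point): middle of the strip's front edge, on the underside: 90 mm ahead of the strip's origin
- panel: trailer-roof section fixed on the bench, with board and lap. Origin at bench height below the middle of the lap's free edge; x points in under the lap, z up. Cheeks carry the lap's sides: the opening is 148 mm wide (y -74 to 74) and 8 mm high (z 20 to 28 mm). A hidden fixed stop has its face at x = 40 mm; fully home, the strip's front edge touches it and the upstand's middle is at x = -50 mm
- board: the panel's flat grey board, 270 mm (panel x from -145 to +125 mm) by 196 mm, rigid, top surface 20 mm above the bench; same origin and axes as panel
- lap (a joint): the lap: light steel sheet 100 x 172 x 4 mm, 0.25 kg, covering panel x 0 to 100 mm; underside 28 mm, top with ribs 35 mm above the bench. It lies on the cheeks by its own weight, hinged along its far edge (panel x = 100 mm). 0 rad lying flat, grows as the free edge lifts (0.05 rad = 5 mm)
- lap_edge (a point): middle of the lap's free edge, on its underside, 28 mm above the bench
- short_strip: the short flanged strip: same aluminium section as the long one but only 60 mm long; not wanted. Origin under the middle of its upstand
- spray_can: aerosol can, 58 mm across, 130 mm tall; leave alone
- rivet_jar: clear closed jar, 64 mm across, 80 mm tall; leave alone
- screwdriver: screwdriver lying on the bench; leave alone
- wrench: wrench lying on the bench; leave alone
- drill: cordless drill lying on its side, about 180 x 160 x 52 mm; leave alone
- tub: white open plastic tub, 130 mm across, 100 mm tall; leave alone
- sanding_block: cork block 110 x 60 x 30 mm; leave alone
Not all that is in view belongs to the job. Leave any purple look-alike of the strip alone.

How it is judged:
On the way, in this order (a step that is already met when the one before it is completed fails the run):
1. the long strip is picked up off the bench (height (world z) of strip above 0.03 m and contact force between the fingers and strip above 1 N), for 0.1 s.
2. its front edge is under the lap by 10 mm or more (x of strip_front in the frame of panel above 0.01 m and z of strip_front in the frame of panel between 0.017 and 0.0245 m and y of strip_front in the frame of panel between -0.03 and 0.03 m), for 0.1 s.
At the end, for the whole second after the job is handed in: Front edge within 6 mm of the stop, strip square to the panel (0.09 rad) and flat on the board (tilt under 0.05 rad, under 3.5 mm up), lap flat (under 0.03 rad), strip still held by the fingers (over 2 N) and pressed on the board with over 5.5 N, at rest (x of strip_front in the frame of panel above 0.034 m and z of strip_front in the frame of panel between 0.017 and 0.0245 m and y of strip_front in the frame of panel between -0.03 and 0.03 m and angle between the x axis of strip and the x axis of panel, either way round below 0.09 rad and angle between strip's own z axis and vertical below 0.05 rad and z of strip in the frame of panel below 0.0235 m and value of joint lap below 0.03 rad and contact force between strip and board above 5.5 N and contact force between the fingers and strip above 2 N and linear speed of strip below 0.02 m/s); the arm keeps its last pose, push and grip.
It fails at once if the lap is lifted by more than 5 mm (0.05 rad) (value of joint lap above 0.05 rad).
It fails at once if something else on the bench is moved by more than 30 mm (distance of any of short_strip, spray_can, rivet_jar, screwdriver, wrench, drill, tub, sanding_block from where it was at the start of the episode above 0.03 m).
It also fails if it takes over 42 s, if anything falls off the work surface, if the arm or the gripper's body presses on something with over 40 N, if the wrist force passes 120 N, or if a joint passes its speed limit or range.

### The arm

A 6-joint arm with a two-finger parallel gripper is mounted at the origin on the work surface. World frame = base frame: x ahead of the robot, y to its left, z up, the work surface at z = 0. Lengths are in m, angles in rad, forces in N, time in s.
With the tool pointing down it reaches from about 0.375 to 0.975 m from the base axis. Payload 3.8 kg.
Tool frame: the origin (TCP) lies midway between the tips of the shut fingers; the grasp point (between the pads) lies 19 mm behind it; x points along the fingers, z is the direction in which the jaws open and shut, and the axes are right-handed (so a half turn about x gives the same grasp; the last joint's range is limited). The gripper opens to 85 mm and grips with 20 to 120 N. Pads are 22 mm wide; open, the fingers measure 114 mm over their backs; the gripper's body (76 mm by 85 mm) begins 54 mm behind the grasp point. The pads swing forward as they close: fully open they stand 13 mm farther back than shut.
Start: joints at [-0.037, 0.264, 1.604, -0, 1.274, -0.037], TCP at [0.675, -0, 0.231] pointing down, gripper open.
Joint ranges: [-2.63, 2.63], [-0.94, 2.18], [0.31, 2.57], [-1.31, 4.45], [0, 2.66], [-2.55, 2.55]. Speed limits (rad/s): [2.57, 2.57, 3.14, 3.14, 3.14, 3.14].

### API

Orientations are given as a rotation vector (axis times angle).
In Python, from workcell import * gives the robot as it stands. The module is installed in compiled form; this text tells all that it offers.
- The arm moves only by the tool carry_out, never from a script. Its arguments are lists of equal length, an entry for each row: "offset": the shift along the tool's x, y, z in cm, a list of three; "delta_rot": the turn, a rotation vector about the tool's x, y, z in degrees, a list of three. A call has exactly 5 rows; each row shifts and turns the commanded pose from where the row before left it, along the tool's axes as they then stand; what a row does not reach is not made up. A row lasts 1/12 s, in which the tool goes at most 41.7 mm and 7.16 degrees, less where a joint would pass 70% of its speed; a pose out of reach is approached as far as the arm can. A call is refused whole if a number of a shift passes 4.17 or a number of a turn 7.16, either way. A call with a gripper value outside its range is refused whole. "fingers" is the opening, from -1 (shut) to 1 (fully open), set as the call begins (left out, the last holds). The fingers move at their own pace and stop on an object; "newtons" is the grip in N (left out, the last holds). Time passes only in rows, so rows that do not move let the fingers close, or fill a call up. It gives the time, the measured TCP pose, the force and the opening at its end, in the units of the state.
- read_state(): the state, without advancing time (a new reading comes with each control period).
- read_camera(name): name is "scene" or "side" or "wrist"; returns (picture, depth): 420x560x3 uint8, red, green, blue; 420x560 float32, m along the optical axis (not along the pixel's ray), 0 where there is no reading.
- get_calibration(name): a dict with "fx", "fy", "cx", "cy" (pixels), "R" (3x3) and "t" (3): a world point X has camera coordinates R X + t; the wrist camera has in their place "mount" (4x4, takes a point from camera to tool coordinates, whose origin is the TCP and whose axes are the tool frame's). Camera axes: x right, y down, z forward; pixel columns grow to the right and rows downward; lengths in m; the calibration is good to about 2 mm. A picture is of the moment at which its call begins: read the wrist's pose just before it. get_calibration takes no time and is no camera call.
- finish_job(): hands the job in, once; it reports no verdict.
The state is a dict: "time": time; "q": joint angles; "joint_vel": joint speeds; "joint_torque": joint torques, N m; "tool_pos": TCP position; "tcp_rot": TCP orientation; "wrist_force": force on the tool from outside, world axes, zero at the start; "torque": the same for the moment, N m; "width": opening from 0.0 (shut) to 1.0 (fully open).
Only numpy, scipy, OpenCV 4.12 (cv2) and the standard library are available. Lean on these libraries where they do the work, as an engineer would, in place of code of your own. Each camera call takes 0.05 s, during which the arm holds its last target. There are 200 camera calls.

## Working session

There is one attempt and no reset: what is moved stays moved. The work goes in short steps, Python scripts to look and compute and a tool call to move; the robot and the scene stay as the last step left them, time stands still between calls to the robot, and variables do not carry over. Pictures are saved under pics/ and viewed, about 8 in all and at most 12, crops included, and the job is handed in when it is done.

Besides the shell and the picture viewer there is one more tool, called after ">>>" as name(argument=value, ...), one argument or row to a line, values as JSON. carry_out: Moves the arm, as the interface text tells. Its arguments: {"type":"object","properties":{"offset":{"type":"array"},"delta_rot":{"type":"array"},"fingers":{"type":"number"},"newtons":{"type":"number"}},"required":["offset","delta_rot"]}

```bash
mkdir -p pics
cat > h.py <<'E'
from workcell import *
import numpy as np, cv2
from scipy.spatial.transform import Rotation as Ro
def cloud(name, d, s=None):
    c=get_calibration(name); v,u=np.indices(d.shape)
    P=np.stack([(u-c["cx"])/c["fx"]*d,(v-c["cy"])/c["fy"]*d,d],-1)
    if name=="wrist":
        M=np.array(c["mount"]); P=P@M[:3,:3].T+M[:3,3]
        return P@Ro.from_rotvec(s["tcp_rot"]).as_matrix().T+np.array(s["tool_pos"])
    return (P-np.array(c["t"]))@np.array(c["R"])
E
python3 - <<'E'
from h import *
s=read_state(); print(s); print(Ro.from_rotvec(s["tcp_rot"]).as_matrix().round(3))
for n in("scene","side","wrist"):
    s=read_state();p,d=read_camera(n); np.savez(f"pics/{n}0.npz",p=p,P=cloud(n,d,s),d=d)
    cv2.imwrite(f"pics/{n}0.png",p[...,::-1])
E
```

```text
{'time': 0.0, 'q': array([-3.69406579e-02,  2.64786573e-01,  1.60543042e+00, -2.04316518e-05,
        1.27364928e+00, -3.69178378e-02]), 'joint_vel': array([-0.00010338, -0.00020835, -0.00037415, -0.00120045, -0.00036371,
       -0.00081222]), 'joint_torque': array([ 6.10465631e-04, -5.15121067e+01, -3.67308676e+01, -4.07824507e-05,
        1.31324201e-02,  1.46811578e-05]), 'tool_pos': array([ 6.74256639e-01, -8.61802113e-06,  2.29909014e-01]), 'tcp_rot': array([6.38280708e-05, 1.57306911e+00, 3.74059449e-05]), 'wrist_force': array([-0.1578122 , -0.27758651, -1.37539764]), 'torque': array([-0.03414346, -0.02016291,  0.02682257]), 'width': 0.9954507484195827}
[[-0.002  0.     1.   ]
 [ 0.     1.    -0.   ]
 [-1.     0.    -0.002]]
```

View pics/scene0.png

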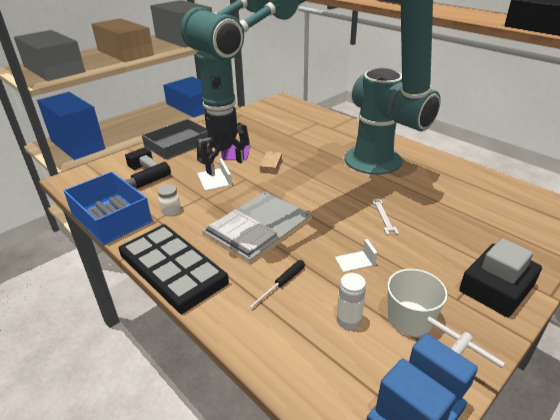

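View pics/side0.png

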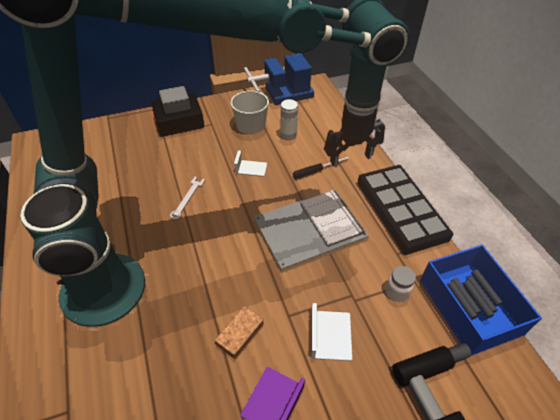

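In the scene view there are three candidates: a white L-strip at (215,178), also at side (330,335); a smaller white one at (357,255), side (250,165); and a purple look-alike at (235,152), side (275,395). The first fits the long strip best. I'll measure lengths and confirm in a crop.

Run:
```python
from h import *
z=np.load("pics/side0.npz"); p=z["p"];P=z["P"]
hsv=cv2.cvtColor(p,cv2.COLOR_RGB2HSV)
m=((hsv[...,1]<45)&(hsv[...,2]>150)&(z["d"]>0)).astype(np.uint8)
n,l,st,c=cv2.connectedComponentsWithStats(m)
for i in range(1,n):
    if st[i,4]<120: continue
    Q=P[l==i]; 
    for nm,S in(("all",Q),("leg",Q[(Q[:,2]>-.003)&(Q[:,2]<.012)]),("top",Q[Q[:,2]>.035])):
        if len(S)<15: continue
        r=cv2.minAreaRect((S[:,:2]*1000).astype(np.float32))
        print(c[i].round(),nm,len(S),np.round(r[0],1),np.round(r[1],1),round(r[2],1),"z",np.percentile(S[:,2],[2,50,98]).round(4))
# board: flat z~20mm
m=(abs(P[...,2]-.02)<.004)&(hsv[...,1]<60)&(P[...,0]>.4)&(P[...,0]<.95)&(abs(P[...,1])<.3)
n,l,st,c=cv2.connectedComponentsWithStats(m.astype(np.uint8))
i=1+np.argmax(st[1:,4]);Q=P[l==i];r=cv2.minAreaRect((Q[:,:2]*1000).astype(np.float32));print("board",c[i],len(Q),r,cv2.boxPoints(r).round(1).tolist())
m=(abs(P[...,2]-.034)<.005)&(hsv[...,1]<60)&(P[...,0]>.4)&(P[...,0]<.95)&(abs(P[...,1])<.3)
n,l,st,c=cv2.connectedComponentsWithStats(m.astype(np.uint8))
for i in range(1,n):
    if st[i,4]>300:
        Q=P[l==i];r=cv2.minAreaRect((Q[:,:2]*1000).astype(np.float32));print("lap",c[i],len(Q),r,cv2.boxPoints(r).round(1).tolist())
a=p[150:370,200:400];cv2.imwrite("pics/crop.png",cv2.resize(a[...,::-1],None,fx=2.6,fy=2.6,interpolation=cv2.INTER_CUBIC))
```

```text
[253.  91.] all 236 [632.4 692.2] [504.2 123.1] 67.5 z [0.0023 0.0999 0.1063]
[253.  91.] top 224 [596.3 585.6] [281.8 124.9] 61.5 z [0.0803 0.1002 0.1063]
[475. 216.] all 13711 [1692.5  501.9] [2109.4  924.4] 59.0 z [-0.7573 -0.7465 -0.7353]
[289. 104.] all 134 [667.3 421.2] [51.9 49.7] 70.2 z [0.1251 0.1327 0.1363]
[289. 104.] top 134 [667.3 421.2] [51.9 49.7] 70.2 z [0.1251 0.1327 0.1363]
[252. 168.] all 357 [499.2 301.1] [66.  86.8] 62.7 z [0.0026 0.0067 0.0109]
[252. 168.] leg 353 [499.2 301.1] [66.  86.8] 62.7 z [0.0026 0.0067 0.0106]
[187. 197.] all 240 [271.4 237.3] [170.6  33.2] 52.5 z [0.0039 0.0095 0.0138]
[187. 197.] leg 200 [271.2 236.8] [169.5  33.2] 52.7 z [0.003  0.009  0.0118]
[ 47. 213.] all 368 [-0.3 -0.4] [123.2 121.5] 86.9 z [0.3228 0.3256 0.331 ]
[ 47. 213.] top 368 [-0.3 -0.4] [123.2 121.5] 86.9 z [0.3228 0.3256 0.331 ]
[388. 196.] all 150 [831.6  13.4] [49.8 46.4] 1.2 z [0.0418 0.0456 0.0497]
[388. 196.] top 150 [831.6  13.4] [49.8 46.4] 1.2 z [0.0418 0.0456 0.0497]
[336. 225.] all 1047 [646.9 -26.1] [111.8 107.6] 2.6 z [0.0309 0.035  0.0403]
[336. 225.] top 5
[... 809 characters left out ...]
8] 83.5 z [0.0422 0.0452 0.0483]
[424. 397.] top 162 [ 624.6 -523.3] [88.2 17.8] 83.5 z [0.0422 0.0452 0.0483]
board [294.96709173 235.42287125] 2431 ((578.2517700195312, 2.74468994140625), (271.0787353515625, 198.70428466796875), 5.249809741973877) [[434.20001220703125, 89.30000305175781], [452.3999938964844, -108.5999984741211], [722.2999877929688, -83.80000305175781], [704.0999755859375, 114.0999984741211]]
lap [330.93366501 216.92482034] 1809 ((647.590576171875, 8.103233337402344), (121.2223892211914, 176.4513397216797), 3.9888553619384766) [[581.0, 91.9000015258789], [593.2999877929688, -84.0999984741211], [714.2000122070312, -75.69999694824219], [701.9000244140625, 100.30000305175781]]
```

View pics/crop.png

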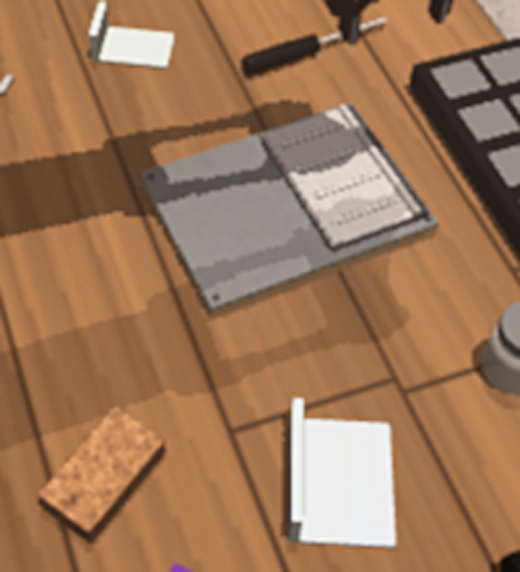

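View pics/wrist0.png

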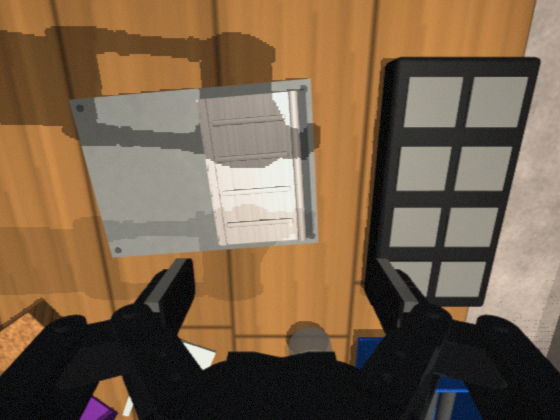

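The crop shows the white L-strip, lower right, upstand at crop (297,470). Its upstand measures 118 mm, so it is the long strip; the other white one is the short one. The wrist view shows the panel at (200,165), turned about 5°. Next I move over the strip.

>>> carry_out(
  offset=[
    [0,-3,-2.1],
    [0,-3,-2.1],
    [0,-3,-2.1],
    [0,-3,-2.1],
    [0,-3,-2.1],
  ],
  delta_rot=[
    [0,0,0],
    [0,0,0],
    [0,0,0],
    [0,0,0],
    [0,0,0],
  ],
  fingers=0,
)

```text
time: 0.57
tool_pos: [0.5686, -0.1509, 0.2308]
tcp_rot: [-0.0, 1.571, 0.001]
wrist_force: [0.4, -0.9, 0.3]
width: 0.497
```

>>> carry_out(
  offset=[
    [0,-3,-2.1],
    [0,-3,-2.1],
    [0,-3,-2.1],
    [0,-3,-2.1],
    [0,-3,-2.1],
  ],
  delta_rot=[
    [0,0,0],
    [0,0,0],
    [0,0,0],
    [0,0,0],
    [0,0,0],
  ],
)

```text
time: 0.98
tool_pos: [0.4635, -0.301, 0.2311]
tcp_rot: [-0.0, 1.571, 0.0]
wrist_force: [-0.0, -0.2, 0.2]
width: 0.5
```

>>> carry_out(
  offset=[
    [0,0,0],
    [0,0,0],
    [0,0,0],
    [0,0,0],
    [0,0,0],
  ],
  delta_rot=[
    [5,0,0],
    [5,0,0],
    [5,0,0],
    [5,0,0],
    [2.5,0,0],
  ],
)

```text
time: 1.4
tool_pos: [0.4645, -0.3001, 0.2309]
tcp_rot: [0.312, 1.549, -0.311]
wrist_force: [-1.0, 0.2, 0.0]
width: 0.5
```

```bash
cat > strip.py <<'E'
from h import *
import sys
s=read_state();p,d=read_camera("wrist");P=cloud("wrist",d,s)
cv2.imwrite(f"pics/{sys.argv[1]}.png",p[...,::-1]); np.savez(f"pics/{sys.argv[1]}.npz",p=p,P=P)
R=Ro.from_rotvec(s["tcp_rot"]).as_matrix(); print(s["tool_pos"],R.round(3).tolist(),s["width"],s["wrist_force"])
hsv=cv2.cvtColor(p,cv2.COLOR_RGB2HSV)
m=(hsv[...,1]<60)&(hsv[...,2]>130)&(d>0)
for nm,lo,hi in(("leg",-.003,.012),("top",.037,.055)):
    k=(m&(P[...,2]>lo)&(P[...,2]<hi)).astype(np.uint8)
    n,l,st,c=cv2.connectedComponentsWithStats(k)
    if n<2: continue
    i=1+np.argmax(st[1:,4]);S=P[l==i];r=cv2.minAreaRect((S[:,:2]*1000).astype(np.float32))
    print(nm,c[i].round(),len(S),np.round(r[0],1),np.round(r[1],1),round(r[2],1),cv2.boxPoints(r).round(1).tolist(),np.median(S[:,2]))
E
python3 strip.py w1
```

```text
[ 0.4645452  -0.30009242  0.23090325] [[-0.001, 0.387, 0.922], [0.0, 0.922, -0.387], [-1.0, 0.0, -0.001]] 0.4996508319764643 [-1.02867408  0.16020876  0.04805867]
leg [321. 169.] 6375 [ 510.5 -317. ] [122.1  84.5] 67.3 [[448.0, -357.1000061035156], [526.0, -389.6000061035156], [573.0, -276.8999938964844], [495.1000061035156, -244.39999389648438]] 0.004564118537712131
top [468. 290.] 1274 [ 630.1 -524.9] [28.  90.8] 0.6 [[615.5999755859375, -479.6000061035156], [616.5, -570.4000244140625], [644.5, -570.0999755859375], [643.5999755859375, -479.29998779296875]] 0.04322674064704586
```

View pics/w1.png

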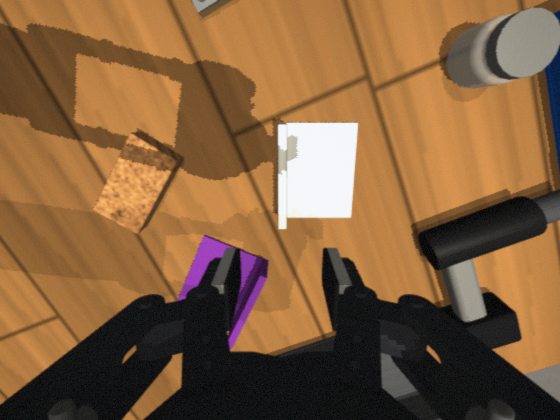

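The strip is centred under the tool, with its upstand at (283,175). The cork block and the purple piece are clear of the fingers. Now I descend.

>>> carry_out(
  offset=[
    [3.6,0.25,0.06],
    [3.6,0,0],
    [3.6,0,0],
    [3.6,0,0],
    [3.6,0,0],
  ],
  delta_rot=[
    [0.2,0,0],
    [0,0,0],
    [0,0,0],
    [0,0,0],
    [0,0,0],
  ],
)

```text
time: 1.87
tool_pos: [0.4664, -0.2977, 0.0498]
tcp_rot: [0.31, 1.548, -0.31]
wrist_force: [-0.1, 0.1, -0.3]
width: 0.502
```

>>> carry_out(
  offset=[
    [1,0,0],
    [1,0,0],
    [1,0,0],
    [0.6,0,0],
    [0.2,0,0],
  ],
  delta_rot=[
    [0,0,0],
    [0,0,0],
    [0,0,0],
    [0,0,0],
    [0,0,0],
  ],
)

```text
time: 2.28
tool_pos: [0.4673, -0.2985, 0.0138]
tcp_rot: [0.31, 1.547, -0.311]
wrist_force: [-1.0, -0.3, 0.6]
width: 0.498
```

>>> carry_out(
  offset=[
    [0,0,0],
    [0,0,0],
    [0,0,0],
    [0,0,0],
    [0,0,0],
  ],
  delta_rot=[
    [0,0,0],
    [0,0,0],
    [0,0,0],
    [0,0,0],
    [0,0,0],
  ],
  fingers=-1,
  newtons=80,
)

```text
time: 2.7
tool_pos: [0.4676, -0.2987, 0.0148]
tcp_rot: [0.31, 1.546, -0.312]
wrist_force: [-1.5, 0.2, 5.7]
width: 0.105
```

>>> carry_out(
  offset=[
    [-0.5,0,0],
    [-1.5,0,0],
    [-2.5,0,0],
    [-2.5,0,0],
    [-2,0,0],
  ],
  delta_rot=[
    [0,0,0],
    [0,0,0],
    [0,0,0],
    [0,0,0],
    [0,0,0],
  ],
)

```text
time: 3.12
tool_pos: [0.4662, -0.2977, 0.1044]
tcp_rot: [0.311, 1.549, -0.311]
wrist_force: [0.6, -0.2, -1.1]
width: 0.101
```

>>> carry_out(
  offset=[
    [-1.5,0,0],
    [0,0,0],
    [0,0,0],
    [0,0,0],
    [0,0,0],
  ],
  delta_rot=[
    [-5.5,0,0],
    [-5.5,0,0],
    [-5.5,0,0],
    [-5.5,0,0],
    [-5.5,0,0],
  ],
)

```text
time: 3.53
tool_pos: [0.4659, -0.2975, 0.118]
tcp_rot: [-0.069, 1.571, 0.07]
wrist_force: [0.4, 0.7, -2.4]
width: 0.103
```

Run:
```python
from h import *
s=read_state();R=Ro.from_rotvec(s["tcp_rot"]).as_matrix();t=np.array(s["tool_pos"]);print(s["width"],s["wrist_force"],t,R.round(3).tolist())
# panel pose estimate from both early views (fixed): fit lap top edge & board
for n in("wrist","side","scene"):
    z=np.load(f"pics/{n}0.npz");p=z["p"];P=z["P"];hsv=cv2.cvtColor(p,cv2.COLOR_RGB2HSV)
    m=(hsv[...,1]<60)&(P[...,0]>.40)&(P[...,0]<.76)&(abs(P[...,1])<.16)
    B=P[m&(P[...,2]>.012)&(P[...,2]<.045)];r=cv2.minAreaRect((B[:,:2]*1000).astype(np.float32))
    L=P[m&(P[...,2]>.0285)&(P[...,2]<.045)]
    q=cv2.minAreaRect((L[:,:2]*1000).astype(np.float32))
    print(n,"all",r,"\n lap",q,cv2.boxPoints(q).round(1).tolist(),"boardz",np.median(B[B[:,2]<.026,2]))
p,d=read_camera("side");P=cloud("side",d);cv2.imwrite("pics/side1.png",cv2.resize(p[150:420,180:440,::-1],None,fx=2.2,fy=2.2))
p,d=read_camera("wrist");P=cloud("wrist",d,s);np.savez("pics/w2.npz",p=p,P=P);cv2.imwrite("pics/w2.png",p[...,::-1])
```

```text
0.10293030893250135 [ 0.44945064  0.66755042 -2.43753263] [ 0.46589005 -0.29748732  0.11804065] [[-0.001, -0.089, 0.996], [0.001, 0.996, 0.089], [-1.0, 0.001, -0.001]]
wrist all ((578.125244140625, 1.5259017944335938), (270.16790771484375, 195.98602294921875), 4.6703596115112305) 
 lap ((647.8262939453125, 6.934814453125), (118.1874771118164, 172.79043579101562), 4.673101425170898) [[581.9000244140625, 88.19999694824219], [596.0, -84.0], [713.7999877929688, -74.4000015258789], [699.7000122070312, 97.9000015258789]] boardz 0.020801537642228057
side all ((578.6943969726562, 2.4704513549804688), (271.0751037597656, 198.9179229736328), 4.978289604187012) 
 lap ((581.1109008789062, 5.173484802246094), (255.12464904785156, 176.8321533203125), 2.845860481262207) [[449.29998779296875, 87.0999984741211], [458.1000061035156, -89.5], [712.9000244140625, -76.80000305175781], [704.0999755859375, 99.80000305175781]] boardz 0.02241810523873641
scene all ((579.6893920898438, 2.164703369140625), (274.0950622558594, 200.46348571777344), 4.450287818908691) 
 lap ((648.4630126953125, 7.567405700683594), (124.45816802978516, 175.93890380859375), 4.058197975158691) [[580.2000122070312, 90.9000015258789], [592.5999755859375, -84.5999984741211], [716.7999877929688, -75.80000305175781], [704.2999877929688, 99.69999694824219]] boardz 0.0200825649592316
```

View pics/w2.png

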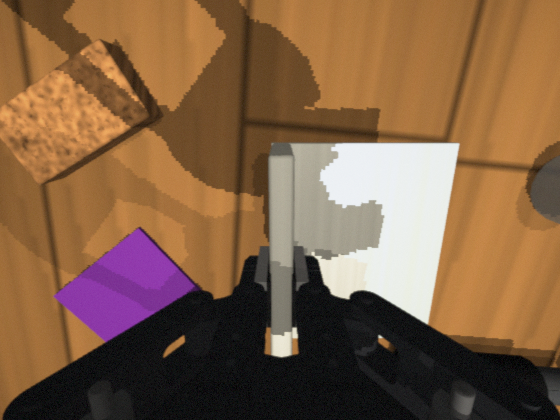

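```bash
cat > held.py <<'E'
from h import *
def held(s,p,P):
    R=Ro.from_rotvec(s["tcp_rot"]).as_matrix();t=np.array(s["tool_pos"])
    T=(P-t)@R  # tool coords
    hsv=cv2.cvtColor(p,cv2.COLOR_RGB2HSV)
    m=(hsv[...,1]<60)&(hsv[...,2]>110)&(abs(T[...,0]-.010)<.015)&(T[...,2]>.008)&(T[...,2]<.11)&(abs(T[...,1])<.1)
    n,l,st,c=cv2.connectedComponentsWithStats(m.astype(np.uint8));i=1+np.argmax(st[1:,4])
    e=cv2.erode((l==i).astype(np.uint8),np.ones((7,7)))>0
    A=T[e];k,*_=np.linalg.lstsq(np.c_[A[:,1:],np.ones(len(A))],A[:,0],rcond=None)
    print("leg top x=%.4f y + %.4f z + %.4f"%tuple(k),"n",len(A))
    S=T[l==i];r=cv2.minAreaRect((S[:,1:]*1000).astype(np.float32));print(r,cv2.boxPoints(r).round(1).tolist())
    # front edge and end edge fits
    f=[];g=[]
    for y in np.arange(S[:,1].min()+.01,S[:,1].max()-.01,.004):
        q=S[abs(S[:,1]-y)<.002]; f.append((y,np.percentile(q[:,2],99)))
    f=np.array(f);a=np.polyfit(f[:,0],f[:,1],1);print("front edge z = %.3f y + %.4f"%tuple(a),"leg y range",S[:,1].min(),S[:,1].max(),"z",S[:,2].min())
E
python3 - <<'E'
from held import *
s=read_state();z=np.load("pics/w2.npz");held(s,z["p"],z["P"])
E
```

```text
leg top x=0.0001 y + 0.0033 z + 0.0100 n 16861
((6.565982818603516, 49.293338775634766), (82.54297637939453, 109.40725708007812), 89.85114288330078) [[-48.20000076293945, 8.199999809265137], [61.20000076293945, 7.900000095367432], [61.400001525878906, 90.4000015258789], [-48.0, 90.69999694824219]]
front edge z = -0.010 y + 0.0893 leg y range -0.04803069448071281 0.0613392265516042 z 0.008000425732816226
```

Held level: the leg slope is about 0.003 and the underside is 14 mm below the TCP. The panel origin is about (588, 2.5) at 4.7°. Next I carry the strip to the front of the board.

>>> carry_out(
  offset=[
    [0,2.4,0.5],
    [0,3.6,0.5],
    [0,3.6,0.5],
    [0,3.6,0.5],
    [0,3.6,0.5],
  ],
  delta_rot=[
    [0.7,0,0],
    [0,0,0],
    [0,0,0],
    [0,0,0],
    [0,0,0],
  ],
)

```text
time: 4.05
tool_pos: [0.4785, -0.127, 0.118]
tcp_rot: [-0.053, 1.571, 0.053]
wrist_force: [0.6, -0.3, -2.2]
width: 0.105
```

>>> carry_out(
  offset=[
    [0,3.6,0.5],
    [0,3.6,0.5],
    [0,3.6,0.5],
    [0,1.2,0.5],
    [0,0,0],
  ],
  delta_rot=[
    [0,0,0],
    [0,0,0],
    [0,0,0],
    [0,0,0],
    [0,0,0],
  ],
)

```text
time: 4.47
tool_pos: [0.4905, -0.0044, 0.1182]
tcp_rot: [-0.056, 1.57, 0.058]
wrist_force: [-0.0, 0.5, -1.9]
width: 0.099
```

```bash
cat > look.py <<'E'
from held import *
import sys
s=read_state();p,d=read_camera("wrist");P=cloud("wrist",d,s);held(s,p,P)
R=Ro.from_rotvec(s["tcp_rot"]).as_matrix();t=np.array(s["tool_pos"])
cv2.imwrite(f"pics/{sys.argv[1]}.png",p[...,::-1])
th=np.radians(4.67);Rp=np.array([[np.cos(th),-np.sin(th),0],[np.sin(th),np.cos(th),0],[0,0,1]]);o=np.array([.5882,.0025,0])
w=t+R@[.014,.001,0];f=t+R@[.014,.001,.09];print("origin in panel",((w-o)@Rp).round(4),"front",((f-o)@Rp).round(4),"tool z yaw",np.degrees(np.arctan2(R[1,2],R[0,2])),"tilt",R[2].round(4),s["wrist_force"],s["time"])
Q=(P-o)@Rp;hsv=cv2.cvtColor(p,cv2.COLOR_RGB2HSV)
m=(hsv[...,1]<60)&(Q[...,0]>-.03)&(Q[...,0]<.12)&(abs(Q[...,1])<.12)&(Q[...,2]>.03)&(Q[...,2]<.042)
S=Q[m]; print("lap n",len(S))
if len(S)>500:
    r=cv2.minAreaRect((S[:,:2]*1000).astype(np.float32));print("lap in panel",r,S[:,1].min(),S[:,1].max())
    e=[(y,np.percentile(S[abs(S[:,1]-y)<.003,0],1)) for y in np.arange(-.06,.061,.01) if (abs(S[:,1]-y)<.003).sum()>20]
    print(np.round(e,4).tolist())
E
python3 look.py w3
```

```text
leg top x=-0.0003 y + 0.0028 z + 0.0102 n 16726
((6.484180450439453, 49.49797439575195), (109.09331512451172, 83.09586334228516), 0.07976429909467697) [[-48.099998474121094, 91.0], [-48.0, 7.900000095367432], [61.099998474121094, 8.0], [61.0, 91.0999984741211]]
front edge z = -0.012 y + 0.0894 leg y range -0.048118461870198796 0.06103004070823608 z 0.008012847993806835
origin in panel [-0.098   0.0021  0.1042] front [-0.008   0.0013  0.1042] tool z yaw 4.167994319243403 tilt [-1.     0.001  0.   ] [-0.03159166  0.47322822 -1.85025764] 4.4667
lap n 21843
lap in panel ((59.27419662475586, -0.0164031982421875), (117.65677642822266, 172.93463134765625), 0.25080326199531555) -0.08651731356270262 0.08630457163570851
[[-0.06, 0.0355], [-0.05, 0.0367], [-0.04, 0.0367], [-0.03, 0.037], [-0.02, 0.0358], [-0.01, 0.0369], [0.0, 0.037], [0.01, 0.0371], [0.02, 0.0356], [0.03, 0.0372], [0.04, 0.0372], [0.05, 0.0373], [0.06, 0.001]]
```

View pics/w3.png

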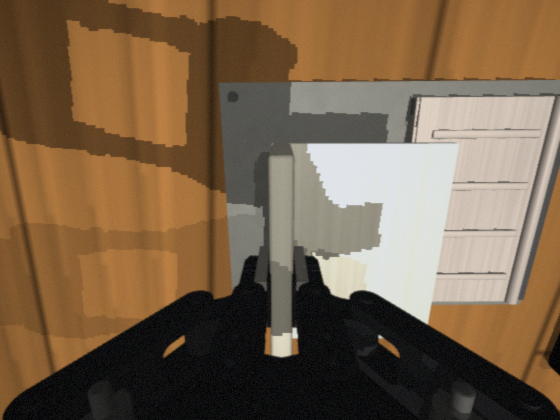

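The view shows the strip over the board with its edge about 8 mm short of the lap edge (415,100–300); the panel pose is confirmed. Now down to about 4 mm above the board.

>>> carry_out(
  offset=[
    [1.8,-0.15,-0.4],
    [1.8,0,0],
    [1.8,0,0],
    [1.5,0,0],
    [0.8,0,0],
  ],
  delta_rot=[
    [0,0,0],
    [0,0,0],
    [0,0,0],
    [0,0,0],
    [0,0,0],
  ],
)

```text
time: 4.93
tool_pos: [0.4847, -0.0104, 0.0392]
tcp_rot: [-0.054, 1.574, 0.054]
wrist_force: [0.4, 0.4, -2.0]
width: 0.104
```

>>> carry_out(
  offset=[
    [0.2,0,0],
    [0.15,0,0],
    [0.1,0,0],
    [0,0,0],
    [0,0,0],
  ],
  delta_rot=[
    [0,0,0],
    [0,0,0],
    [0,0,0],
    [0,0,0],
    [0,0,0],
  ],
)

```text
time: 5.35
tool_pos: [0.4875, -0.0094, 0.0377]
tcp_rot: [-0.056, 1.568, 0.056]
wrist_force: [-0.4, -0.1, -1.6]
width: 0.103
```

>>> carry_out(
  offset=[
    [0.1,0,0],
    [0.1,0,0],
    [0.1,0,0],
    [0,0,0],
    [0,0,0],
  ],
  delta_rot=[
    [0,0,0],
    [0,0,0],
    [0,0,0],
    [0,0,0],
    [0,0,0],
  ],
)

```text
time: 5.77
tool_pos: [0.4871, -0.0091, 0.0348]
tcp_rot: [-0.057, 1.569, 0.056]
wrist_force: [-2.7, -0.3, 5.6]
width: 0.102
```

```bash
python3 look.py w4; python3 -c "
from h import *
for i in range(3): s=read_state();print(s['tool_pos'],s['wrist_force'],s['torque'])"
```

```text
leg top x=0.0375 y + 0.0233 z + 0.0091 n 29639
((23.980018615722656, 56.226104736328125), (156.9768524169922, 99.50543212890625), 3.028083086013794) [[-57.0, 101.80000305175781], [-51.79999923706055, 2.4000000953674316], [105.0, 10.699999809265137], [99.69999694824219, 110.0999984741211]]
front edge z = -0.013 y + 0.1003 leg y range -0.057003528009514186 0.09999993058532132 z 0.008001882933160467
origin in panel [-0.1017 -0.0024  0.0208] front [-0.0117 -0.0033  0.0208] tool z yaw 4.116199018000692 tilt [-1.e+00 -2.e-04  7.e-04] [-2.69555583 -0.32648125  5.60862355] 5.7667
lap n 24020
lap in panel ((18.384674072265625, -4.25732421875), (60.86286544799805, 183.9673614501953), 14.486869812011719) -0.08659585368242284 0.08616447297786574
[[-0.06, 0.0023], [-0.05, 0.0005], [-0.04, 0.0006], [-0.03, 0.0007], [-0.02, 0.0007], [-0.01, 0.0007], [0.0, 0.0006], [0.01, 0.0007], [0.02, 0.0004], [0.03, 0.0004], [0.04, 0.0005], [0.05, 0.0006], [0.06, 0.0004]]
[ 0.48707225 -0.00914662  0.03476636] [-2.43487577 -0.14510754  4.76401247] [-0.03307759  0.43895358  0.04663707]
[ 0.48707225 -0.00914662  0.03476636] [-2.43487577 -0.14510754  4.76401247] [-0.03307759  0.43895358  0.04663707]
[ 0.48707225 -0.00914662  0.03476636] [-2.43487577 -0.14510754  4.76401247] [-0.03307759  0.43895358  0.04663707]
```

Contact with the board is about 7 N, flat. Sliding in.

>>> carry_out(
  offset=[
    [0,0,0.4],
    [0,0,0.5],
    [0,0,0.5],
    [0,0,0.5],
    [0,0,0.5],
  ],
  delta_rot=[
    [0,0,0],
    [0,0,0],
    [0,0,0],
    [0,0,0],
    [0,0,0],
  ],
)

```text
time: 6.23
tool_pos: [0.5095, -0.0075, 0.0348]
tcp_rot: [-0.057, 1.573, 0.056]
wrist_force: [-8.8, -1.1, 10.9]
width: 0.105
```

```bash
python3 look.py w5 | grep -v leg
python3 - <<'E'
from h import *
p,d=read_camera("side");cv2.imwrite("pics/side2.png",cv2.resize(p[170:290,230:390,::-1],None,fx=4,fy=4,interpolation=cv2.INTER_CUBIC))
E
```

```text
((23.539165496826172, 59.00038528442383), (152.92066955566406, 101.99178314208984), 0.0026096764486283064) [[-52.900001525878906, 110.0], [-52.900001525878906, 8.0], [100.0, 8.0], [100.0, 110.0]]
origin in panel [-0.0793 -0.0026  0.0208] front [ 0.0107 -0.0034  0.0205] tool z yaw 4.122253529738699 tilt [-1.     -0.     -0.0028] [-8.84561383 -1.10155544 10.92985051] 6.2333
lap n 34850
lap in panel ((30.851303100585938, -4.1472930908203125), (78.6275634765625, 189.86338806152344), 14.84339427947998) -0.08639733400496136 0.08622603046507352
[[-0.06, 0.0251], [-0.05, 0.011], [-0.04, 0.0009], [-0.03, 0.001], [-0.02, 0.0009], [-0.01, 0.0009], [0.0, 0.0008], [0.01, 0.0008], [0.02, 0.0007], [0.03, 0.0008], [0.04, 0.0007], [0.05, 0.0007], [0.06, 0.0006]]
```

View pics/side2.png

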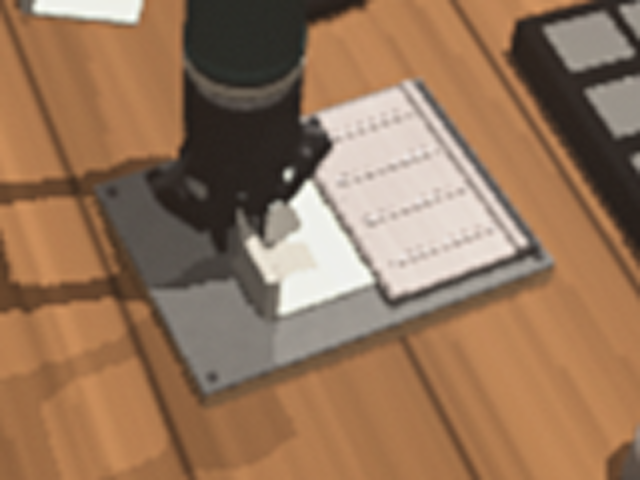

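The side view shows the leg going under the lap edge (345,230), with the lap flat. Friction is high, so I ease up 0.5 mm and continue.

>>> carry_out(
  offset=[
    [-0.05,0,0.4],
    [0,0,0.5],
    [0,0,0.5],
    [0,0,0.5],
    [0,0,0.5],
  ],
  delta_rot=[
    [0,0,0],
    [0,0,0],
    [0,0,0],
    [0,0,0],
    [0,0,0],
  ],
)

```text
time: 6.75
tool_pos: [0.5335, -0.0058, 0.0348]
tcp_rot: [-0.057, 1.573, 0.056]
wrist_force: [-6.8, -0.8, 7.4]
width: 0.103
```

>>> carry_out(
  offset=[
    [0,0,0.15],
    [0,0,0.15],
    [0,0,0.15],
    [0,0,0.1],
    [0,0,0],
  ],
  delta_rot=[
    [0,0,0],
    [0,0,0],
    [0,0,0],
    [0,0,0],
    [0,0,0],
  ],
)

```text
time: 7.17
tool_pos: [0.539, -0.0054, 0.0348]
tcp_rot: [-0.057, 1.572, 0.056]
wrist_force: [-5.6, -0.2, 8.3]
width: 0.099
```

```bash
python3 look.py w6 | grep -v leg
```

```text
((23.80591583251953, 59.00126266479492), (101.99118041992188, 152.3809356689453), 89.99849700927734) [[-52.400001525878906, 8.0], [100.0, 8.0], [100.0, 110.0], [-52.400001525878906, 110.0]]
origin in panel [-0.0497 -0.0029  0.0208] front [ 0.0403 -0.0037  0.0206] tool z yaw 4.118169151465918 tilt [-1.e+00 -1.e-04 -2.e-03] [-5.63991976 -0.18862674  8.26483587] 7.1667
lap n 47999
lap in panel ((59.300540924072266, -0.03459930419921875), (117.82754516601562, 172.87620544433594), 0.25772637128829956) -0.08627241571953177 0.08630239775848988
[[-0.06, 0.01], [-0.05, 0.0396], [-0.04, 0.0242], [-0.03, 0.0105], [-0.02, 0.0013], [-0.01, 0.0013], [0.0, 0.0012], [0.01, 0.0012], [0.02, 0.0011], [0.03, 0.0011], [0.04, 0.001], [0.05, 0.0009], [0.06, 0.001]]
```

>>> carry_out(
  offset=[
    [0,0,0.1],
    [0,0,0.1],
    [0,0,0.05],
    [0,0,0],
    [0,0,0],
  ],
  delta_rot=[
    [0,0,0],
    [0,0,0],
    [0,0,0],
    [0,0,0],
    [0,0,0],
  ],
)

```text
time: 7.63
tool_pos: [0.539, -0.0054, 0.0348]
tcp_rot: [-0.057, 1.577, 0.056]
wrist_force: [-13.5, -1.5, 15.9]
width: 0.102
```

The TCP stopped advancing and the axial force rose to 13.5 N, so the edge is at the stop. Now I relax the forward push slightly and check.

>>> carry_out(
  offset=[
    [0,0,-0.15],
    [0,0,0],
    [0,0,0],
    [0,0,0],
    [0,0,0],
  ],
  delta_rot=[
    [0,0,0],
    [0,0,0],
    [0,0,0],
    [0,0,0],
    [0,0,0],
  ],
)

```text
time: 8.05
tool_pos: [0.5391, -0.0054, 0.0348]
tcp_rot: [-0.057, 1.574, 0.056]
wrist_force: [-9.1, -0.5, 11.9]
width: 0.103
```

```bash
python3 look.py w7 | grep -v leg
python3 - <<'E'
from h import *
print(read_state())
p,d=read_camera("side");cv2.imwrite("pics/side3.png",cv2.resize(p[170:290,230:390,::-1],None,fx=4,fy=4,interpolation=cv2.INTER_CUBIC))
E
```

```text
((23.70142364501953, 59.003944396972656), (101.9876480102539, 152.58782958984375), 89.99992370605469) [[-52.599998474121094, 8.0], [100.0, 8.0], [100.0, 110.0], [-52.599998474121094, 110.0]]
origin in panel [-0.0496 -0.0029  0.0208] front [ 0.0404 -0.0037  0.0205] tool z yaw 4.11921107439616 tilt [-1.      0.     -0.0037] [-9.1181165  -0.46779527 11.90567265] 8.05
lap n 48041
lap in panel ((59.305328369140625, -0.09925079345703125), (117.74762725830078, 172.77438354492188), 0.1412133425474167) -0.08639652477766169 0.08624077168141031
[[-0.06, 0.0097], [-0.05, 0.0398], [-0.04, 0.0246], [-0.03, 0.0109], [-0.02, 0.0012], [-0.01, 0.0012], [0.0, 0.0013], [0.01, 0.001], [0.02, 0.0012], [0.03, 0.0011], [0.04, 0.001], [0.05, 0.0011], [0.06, 0.0009]]
{'time': 8.1, 'q': array([-5.59317366e-02,  2.17647077e-01,  2.06107395e+00, -6.53701655e-04,
        8.66514753e-01, -1.27406014e-01]), 'joint_vel': array([ 0.00169118, -0.0018635 , -0.00083775,  0.00106585, -0.00044438,
       -0.00164578]), 'joint_torque': array([ 5.00701088e-01, -3.68856025e+01, -3.02840924e+01,  3.48343682e-01,
       -2.52518825e+00,  2.06585816e-02]), 'tool_pos': array([ 0.53907021, -0.0054171 ,  0.03478338]), 'tcp_rot': array([-0.05662219,  1.57373231,  0.05636783]), 'wrist_force': array([-8.70433029, -0.8148395 , 10.95324717]), 'torque': array([-0.16203903,  1.02842457,  0.05975505]), 'width': 0.10689387359043985}
```

View pics/side3.png

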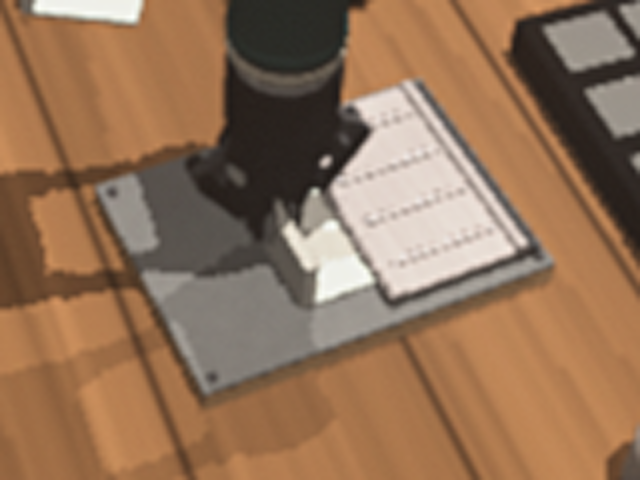

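View pics/w7.png

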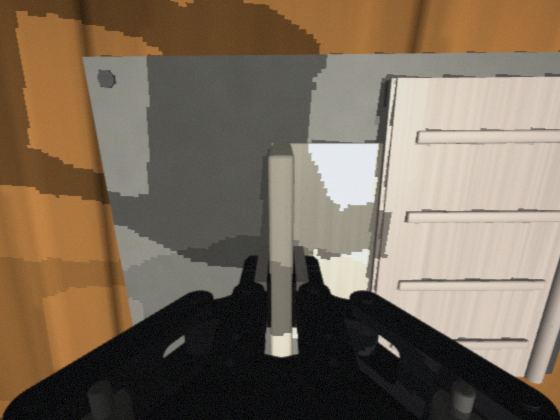

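Both views show the strip fully under the flat lap, with the upstand (280,240) parallel to the lap edge. The press is about 11–12 N, so I hand in.

```bash
python3 -c "
from h import *
print(finish_job()); s=read_state(); print(s['time'],s['tool_pos'],s['wrist_force'],s['width'])"
```

```text
the job is handed in; nothing more can be done
None
the job is handed in; nothing more can be done
```

I picked up the long white strip by its upstand, laid it on the board in front of the lap and slid it under until it hit the stop. I handed the job in at about 8 s with the strip still gripped (set to 80 N) and pressed down. No verdict was reported.

- **Home:** the front edge is at panel x ≈ 40 mm, and pushing 2.5 mm further did not move the tool while the axial force rose to about 13 N. I then relaxed that push, which left about 9 N axial.
- **Square and flat:** the strip is about 0.5° off square by the tool's yaw and about 0.2° tilted. Its underside is about 20.5–21 mm above the bench, against 20 mm for the board top.
- **Lap:** no lift was visible in the last two pictures; I did not measure the hinge angle itself.
- **Press:** about 11–12 N on the wrist sensor, slightly above the 10 N asked.
- **Check that didn't work:** once the strip lay on the board, my camera fit of the leg merged it with the board and lap. The final strip pose therefore comes from the tool pose plus the grip offset I measured while carrying it.

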